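Put the HPLC columns away in their boxes

TASK

Three HPLC columns are lying out on the bench: put each one away in the open box that fits its length, lying lengthwise with an end nut in each of the two foam rests. The short column lies in the spill tray behind the amber solvent bottle, so before taking it stand the bottle aside on the bench, clear of the tray; once that column is in its box, stand the bottle back in the middle of the round pad in the tray. Do not knock the bottle over.

Things in the scene. Friction and masses are not known exactly. Their poses are not given: they have to be found in the camera images.
- column_short: Short steel column, 80 mm long overall: round tube 13 mm thick (bare, paper label, over the middle 46 mm), 20 mm hexagon nut 14 mm long and 3 mm black plug at each end; 0.1 to 0.32 kg. Origin mid-length on its axis, 10 mm above what it lies on; x along the column (ends alike). Starts on the spill tray's 2 mm floor, 14 mm behind the bottle, roughly along tray y.
- column_mid: Middle steel column, 130 mm long overall: round tube 13 mm thick (bare, paper label, over the middle 96 mm), 20 mm hexagon nut 14 mm long and 3 mm black plug at each end; 0.1 to 0.32 kg. Origin mid-length on its axis, 10 mm above what it lies on; x along the column (ends alike). Lies alone on the bench, roughly along y.
- column_long: Long steel column, 180 mm long overall: round tube 13 mm thick (bare, paper label, over the middle 146 mm), 20 mm hexagon nut 14 mm long and 3 mm black plug at each end; 0.1 to 0.32 kg. Origin mid-length on its axis, 10 mm above what it lies on; x along the column (ends alike). Lies alone on the bench, roughly along y.
- box_short: Shortest open white box, fixed, 98 mm (x) by 72 (y). Origin: centre of underside, z up. Side walls 15 mm high, end walls 26. At each end a dark foam rest 22 mm long with an open slot 40 mm wide across y, slot floor 14 mm and cheeks 26 mm above bench; inside length 92 mm. Column stowed: along x, axis 24 mm above bench; the 48 mm between the rests are open, down to a 3 mm floor.
- box_mid: Middle open white box, fixed, 148 mm (x) by 72 (y). Origin: centre of underside, z up. Side walls 15 mm high, end walls 26. At each end a dark foam rest 22 mm long with an open slot 40 mm wide across y, slot floor 14 mm and cheeks 26 mm above bench; inside length 142 mm. Column stowed: along x, axis 24 mm above bench; the 98 mm between the rests are open, down to a 3 mm floor.
- box_long: Longest open white box, fixed, 198 mm (x) by 72 (y). Origin: centre of underside, z up. Side walls 15 mm high, end walls 26. At each end a dark foam rest 22 mm long with an open slot 40 mm wide across y, slot floor 14 mm and cheeks 26 mm above bench; inside length 192 mm. Column stowed: along x, axis 24 mm above bench; the 148 mm between the rests are open, down to a 3 mm floor.
- bottle: Amber 100 ml bottle with blue cap, upright, 56 mm across, 105 high; cap 54 mm across, the top 26 mm (good to grip from above); neck 40 mm across; 0.15 to 0.27 kg. Origin: centre of underside, z up. Starts on the tray's round pad. Bare bench to stand it on is always left 0.43 m ahead of the robot (x) and 0.13 m to its left or its right (y = 0.13 or -0.13).
- spill_tray: Flat steel spill tray, fixed, 130 mm (x) by 120 (y), floor 2 mm thick, rim 5 mm high. Origin: centre of underside, z up, x roughly away from the robot. On it a round black rubber pad 72 mm across, top 4 mm above the bench, centred at x = -22 mm, y = 0 of the tray: the bottle's place.
Not all that is in view belongs to the job. Of the things shaped like the spill_tray, the steel one is meant. What is shaped like the bottle but red is not meant.

How it is judged:
By the outcome, as a careful person would: the job done as asked, in the order asked, and still so for the second after the job is handed in, with the robot touching nothing.
It also fails if it takes over 136 s, if anything falls off the work surface, if the arm or the gripper's body presses on something with over 40 N, if the wrist force passes 120 N, or if a joint passes its speed limit or range.

ROBOT

A 7-joint arm with a two-finger parallel gripper is mounted at the origin on the work surface. World frame = base frame: x ahead of the robot, y to its left, z up, the work surface at z = 0. Lengths are in m, angles in rad, forces in N, time in s.
With the tool pointing down it reaches from about 0.425 to 0.925 m from the base axis. Payload 6.8 kg.
Tool frame: the origin (TCP) lies at the very end of the fingers, on their centre line; the grasp point (between the pads) lies 19 mm behind it; z points along the fingers, y is the line along which they close (so a half turn about z gives the same grasp; the last joint's range is limited). The gripper opens to 85 mm and grips with 20 to 120 N. Pads are 22 mm wide; open, the fingers measure 114 mm over their backs; the gripper's body (76 mm by 85 mm) begins 54 mm behind the grasp point. The pads swing forward as they close: fully open they stand 13 mm farther back than shut.
Start: joints at [-1.359, 0.477, 0.022, 1.555, -0.011, 1.109, -0.083], TCP at [0.212, 0.641, 0.231] pointing down, gripper open.
Joint ranges: [-2.96, 2.96], [-0.34, 2.1], [-1.41, 1.46], [0.24, 2.44], [-1.37, 4.51], [0.17, 1.92], [-2.96, 2.96]. Speed limits (rad/s): [2.39, 2.39, 3.14, 3.14, 3.14, 3.14, 3.14].

INTERFACE

Orientations are given as a unit quaternion [w, x, y, z].
In Python, from station import bot gives the robot as it stands.
- The arm moves only by the tool jog_arm, never from a script. Its argument "motion" is a list of rows, each a list of 7 numbers: the turn, a rotation vector about the tool's x, y, z in rad, then the shift along the tool's x, y, z in mm, then the finger opening in mm, from 0 to 85.4. A call has 1 to 10 rows; each row is the pose to reach, as a shift and turn from the pose commanded when the call began, along the tool's axes at that moment; what a row does not reach only later rows make up. A row lasts 1/8 s, in which the tool goes at most 62.5 mm and 10.7 degrees, less where a joint would pass 70% of its speed; a pose out of reach is approached as far as the arm can. A call with a gripper value outside its range is refused whole. The fingers move at their own pace and stop on an object; "grip_force" is the grip in N (left out, the last holds). Time passes only in rows, so rows that repeat a pose let the fingers close. It gives the time, the measured TCP pose, the force, the opening and the grip force at its end, in the units of the state.
- bot.get_obs(): the state, without advancing time (a new reading comes with each control period).
- bot.read_camera(name): name is "scene" or "top" or "wrist"; returns a dict with "pixels" (400x640x3 uint8, red, green, blue), "camera_matrix" (3x3 intrinsics, pixels), "T" (4x4, takes a point from camera to world coordinates); the wrist camera has in their place "tool_from_camera" (4x4, takes a point from camera to tool coordinates, whose origin is the TCP and whose axes are the flange's). Camera axes: x right, y down, z forward; pixel columns grow to the right and rows downward; lengths in m; the calibration is good to about 2 mm. A picture is of the moment at which its call begins: read the wrist's pose just before it. There is no depth.
- bot.hand_in(): hands the job in; it is judged then, once.
Trained networks look in a picture, given as the dict that the camera call returned (one of the last four; its "shot" number tells which), for a name from the list of things; names that differ only in an ending like _2 or _b are one class to them, and where a whole thing is asked for, a point or a joint stands for the part that bears it (a point fixed in the world has none). Each returns a list of dicts, best first, with "score" (0 to 1); they miss things now and then, are a little off and sometimes report something else, mostly with a low value. They report only what shows in the picture. A call takes as long as a camera call. They do not tell look-alikes from the thing itself.
- bot.spot_in(thing, picture): "xy" ([column, row] in pixels, amid what is visible of it).
- bot.tip_of(thing, picture): "xy" ([column, row] in pixels: a listed point, or the origin of a listed thing).
The state is a dict: "t": time; "q": joint angles; "joint_vel": joint speeds; "joint_torque": joint torques, N m; "eef_pos": TCP position; "tool_rot": TCP orientation; "contact_force": force on the tool from outside, world axes, zero at the start; "torque": the same for the moment, N m; "gripper_width": opening from 0.0 (shut) to 1.0 (fully open); "grasp_force": force on a finger pad.
Only numpy, scipy, OpenCV 4.12 (cv2) and the standard library are available. Lean on these libraries where they do the work, as an engineer would, in place of code of your own. Each camera call takes 0.05 s, during which the arm holds its last target. There are 200 camera calls.

## Working session

There is one attempt and no reset: what is moved stays moved. The work goes in short steps, Python scripts to look and compute and a tool call to move; the robot and the scene stay as the last step left them, time stands still between calls to the robot, and variables do not carry over. Pictures are saved under pics/ and viewed, at most 14 in all, crops included, and the job is handed in when it is done.

Besides the shell and the picture viewer there is one more tool, called after "Call:" in YAML: its name, and indented under it one key for each argument. jog_arm: Moves the arm, as the interface text tells. Its arguments: {"type":"object","properties":{"motion":{"type":"array"},"grip_force":{"type":"number"}},"required":["motion"]}

```bash
mkdir -p pics; cat > h.py <<'E'
import numpy as np, cv2
from station import bot
from scipy.spatial.transform import Rotation as R
def save(p,n): cv2.imwrite('pics/'+n,p['pixels'][:,:,::-1])
def world(p,xy,z,T=None):
    T=p['T'] if T is None else T
    d=T[:3,:3]@np.linalg.solve(p['camera_matrix'],[xy[0],xy[1],1.]); o=T[:3,3]
    return o+d*(z-o[2])/d[2]
def pix(p,X,T=None):
    T=p['T'] if T is None else T
    c=T[:3,:3].T@(np.array(X)-T[:3,3]); u=p['camera_matrix']@c; return u[:2]/u[2]
E
ls; python3 - <<'E'
from h import *
o=bot.get_obs(); print(o['t'],o['eef_pos'],o['tool_rot'],o['gripper_width'])
H={'column_short':.012,'column_mid':.01,'column_long':.01,'box_short':0,'box_mid':0,'box_long':0,'bottle':.004,'spill_tray':0}
for c in ('top','scene'):
    p=bot.read_camera(c); save(p,c+'0.png'); print(c,p['T'][:3,3].round(3))
    for n,z in H.items():
        for d in bot.tip_of(n,p)[:4]: print(n,np.round(d['xy'],1),round(d['score'],2),world(p,d['xy'],z).round(3))
E
```

```text
h.py
pics
0.0 [0.21199287 0.64020374 0.23031681] [-1.04539259e-04  1.59204035e-01  9.87245264e-01 -9.23647734e-04] 1.0014247304116581
top [ 0.306 -0.004  1.332]
column_short [443.4 190.6] 0.55 [ 0.497 -0.306  0.012]
column_mid [199.  204.5] 0.63 [0.464 0.33  0.01 ]
column_long [322.6 123.2] 0.6 [0.68  0.007 0.01 ]
box_short [438.7 150.5] 0.59 [ 0.606 -0.3    0.   ]
box_mid [329.3 178.1] 0.76 [ 0.534 -0.01   0.   ]
box_mid [202.4 208.5] 0.2 [0.455 0.323 0.   ]
box_long [217.7 144.5] 0.85 [0.626 0.287 0.   ]
bottle [435.7 212.7] 0.67 [ 0.44  -0.286  0.004]
bottle [413.8 257.6] 0.58 [ 0.325 -0.226  0.004]
spill_tray [266.  242.7] 0.94 [0.365 0.155 0.   ]
spill_tray [439.8 207.4] 0.86 [ 0.454 -0.298  0.   ]
spill_tray [459.2 298.4] 0.67 [ 0.221 -0.339  0.   ]
scene [ 1.136 -0.672  0.758]
column_short [236.1 272.6] 0.77 [ 0.493 -0.3    0.012]
column_mid [399.6 167.5] 0.67 [0.465 0.316 0.01 ]
column_long [384.6 253.1] 0.94 [ 0.676 -0.005  0.01 ]
box_short [266.2 309.3] 0.86 [ 0.612 -0.309  0.   ]
box_mid [342.5 228.3] 0.87 [ 0.538 -0.005  0.   ]
box_long [432.4 192.5] 0.87 [0.601 0.295 0.   ]
bottle [223.4 224.5] 0.87 [ 0.326 -0.222  0.004]
bottle [221.3 260.8] 0.72 [ 0.433 -0.299  0.004]
spill_tray [164.2 225.4] 0.94 [ 0.224 -0.332  0.   ]
spill_tray [338.5 176.5] 0.86 [0.366 0.155 0.   ]
spill_tray [227.2 268.3] 0.72 [ 0.458 -0.301  0.   ]
```

```bash
cd pics; python3 -c "
import cv2
a=cv2.imread('top0.png');cv2.imwrite('topc.png',cv2.resize(a[80:330,150:500],None,fx=2.28,fy=2.28,interpolation=cv2.INTER_CUBIC))"
```

```text
(no output)
```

View pics/topc.png

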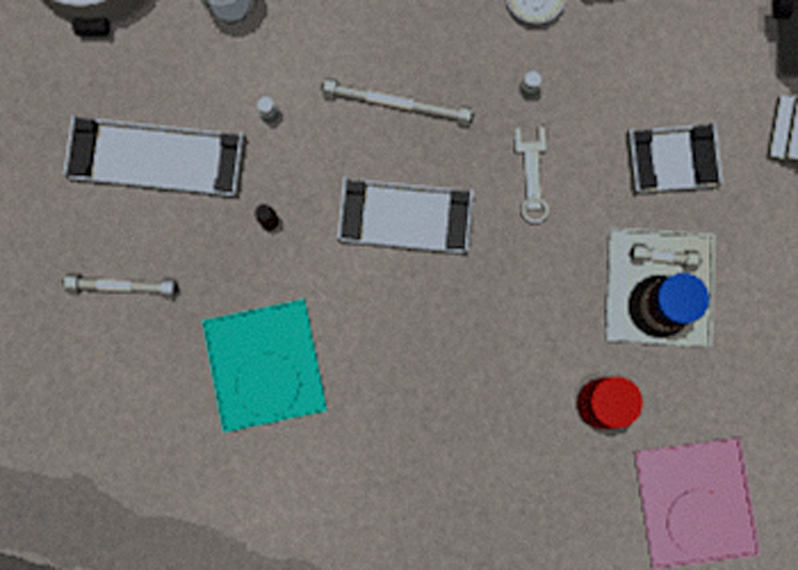

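View pics/scene0.png

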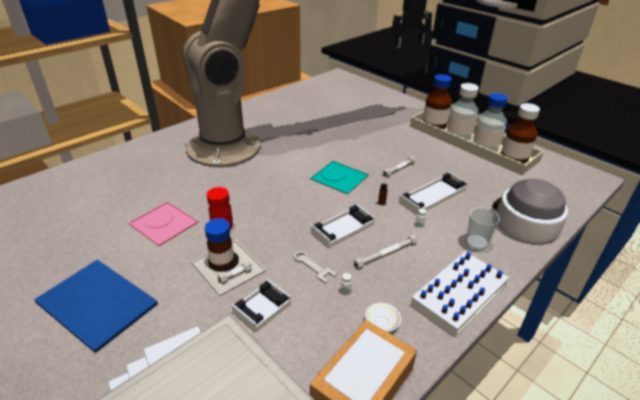

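The picture shows three tray shapes: teal (top image 266,243), pink (459,298) and pale steel (440,207). The steel one is meant, since it holds the short column and the blue-capped amber bottle (436,213). The red bottle (414,258) is a decoy. There is one column per box size: mid at (199,204), long at (323,123), short at (443,191). I'll start with the middle column.

```bash
cat >> h.py <<'E'
def goal(x,y,z,psi):
    """print the jog row for TCP at x,y,z, tool down, tool y at angle psi (deg)"""
    o=bot.get_obs(); q=o['tool_rot']; C=R.from_quat([q[1],q[2],q[3],q[0]])
    best=None
    for k in (0,180):
        a=np.radians(psi+k); G=R.from_matrix(np.array([[-np.sin(a),np.cos(a),0],[np.cos(a),np.sin(a),0],[0,0,-1]]).T)
        r=(C.inv()*G).as_rotvec()
        if best is None or np.linalg.norm(r)<np.linalg.norm(best): best=r
    s=C.inv().apply(np.array([x,y,z])-o['eef_pos'])*1000
    print('row',np.round(best,3).tolist(),np.round(s,1).tolist(),'t',o['t'],'pos',np.round(o['eef_pos'],4),'w',round(o['gripper_width'],3),'q7',round(o['q'][6],2))
def wrist():
    o=bot.get_obs(); p=bot.read_camera('wrist'); q=o['tool_rot']
    W=np.eye(4); W[:3,:3]=R.from_quat([q[1],q[2],q[3],q[0]]).as_matrix(); W[:3,3]=o['eef_pos']
    p['T']=W@p['tool_from_camera']; return p
E
python3 - <<'E'
from h import *
goal(.464,.322,.25,0)
p=wrist(); print(p['tool_from_camera'].round(3),p['camera_matrix'].round(1))
E
```

```text
row [0.0, -0.0, 1.251] [-339.3, -223.5, -18.7] t 0.9 pos [0.2122 0.6408 0.2313] w 0.997 q7 -0.08
[[ 0.001 -0.957 -0.291  0.075]
 [ 1.     0.     0.     0.   ]
 [-0.    -0.291  0.957 -0.144]
 [ 0.     0.     0.     1.   ]] [[321.7   0.  316.7]
 [  0.  321.7 199.3]
 [  0.    0.    1. ]]
```

Call:
jog_arm:
  motion:
    - [0,0,1.251,-339,-223,-19,85]
    - [0,0,1.251,-339,-223,-19,85]
    - [0,0,1.251,-339,-223,-19,85]
    - [0,0,1.251,-339,-223,-19,85]
    - [0,0,1.251,-339,-223,-19,85]
    - [0,0,1.251,-339,-223,-19,85]
    - [0,0,1.251,-339,-223,-19,85]
    - [0,0,1.251,-339,-223,-19,85]
    - [0,0,1.251,-339,-223,-19,85]
    - [0,0,1.251,-339,-223,-19,85]
  grip_force: 40

```text
t: 2.2
eef_pos: [0.4628, 0.3241, 0.2501]
tool_rot: [-0.0, 0.706, 0.708, -0.0]
contact_force: [-0.4, 0.2, -0.9]
gripper_width: 1.0
grasp_force: 0.0
```

```bash
python3 - <<'E'
from h import *
p=wrist(); save(p,'w1.png'); goal(.464,.322,.25,0)
for n,z in {'column_mid':.01,'column_long':.01,'box_long':0,'box_mid':0}.items():
    for d in bot.tip_of(n,p)[:2]: print(n,np.round(d['xy'],1),round(d['score'],2),world(p,d['xy'],z).round(4))
E
```

```text
row [-0.0, -0.0, 0.003] [-1.9, 1.0, 0.1] t 2.25 pos [0.463  0.3239 0.2501] w 0.996 q7 -0.6
column_mid [312.6 167.7] 0.72 [0.4575 0.3219 0.01  ]
box_long [433.9 199.1] 0.75 [0.6125 0.2798 0.    ]
```

View pics/w1.png

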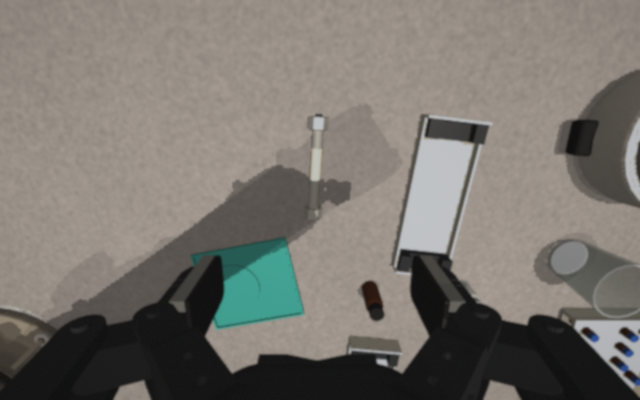

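The wrist view shows the mid column from (318,116) to (314,218). The long box's end-wall tops run from (424,115)–(491,123) to (394,272).

```bash
python3 - <<'E'
from h import *
p=wrist()
a,b=world(p,(318.5,115),.010),world(p,(314,219),.010); m=(a+b)/2;d=a-b
print('col',a.round(4),b.round(4),'len',np.linalg.norm(d),'ang',np.degrees(np.arctan2(d[1],d[0])),m.round(4))
c=[world(p,x,.026) for x in [(424,115),(491,123),(394,272)]]
print(np.round(c,4),np.linalg.norm(c[0]-c[1]),np.linalg.norm(c[0]-c[2]),'long box centre',((c[1]+c[2])/2).round(4),np.degrees(np.arctan2(*(c[0]-c[2])[1::-1])))
psi=np.degrees(np.arctan2(d[1],d[0]))-90
goal(m[0],m[1],.05,psi); goal(m[0],m[1],.004,psi)
E
```

```text
col [0.4652 0.3825 0.01  ] [0.4599 0.2546 0.01  ] len 0.12809190528317835 ang 87.63360206219284 [0.4626 0.3185 0.01  ]
[[0.5819 0.3834 0.026 ]
 [0.6574 0.3749 0.026 ]
 [0.5627 0.1883 0.026 ]] 0.07599232394438576 0.19606207721674526 long box centre [0.6101 0.2816 0.026 ] 84.37755557151743
row [-0.0, 0.0, 0.042] [-4.3, -1.0, 200.2] t 2.5 pos [0.4636 0.3228 0.2502] w 0.992 q7 -0.6
row [-0.0, 0.0, 0.042] [-4.3, -1.0, 246.2] t 2.5 pos [0.4636 0.3228 0.2502] w 0.992 q7 -0.6
```

Call:
jog_arm:
  motion:
    - [0,0,0.042,-4,-1,60,60]
    - [0,0,0.042,-4,-1,120,60]
    - [0,0,0.042,-4,-1,180,60]
    - [0,0,0.042,-4,-1,215,60]
    - [0,0,0.042,-4,-1,235,60]
    - [0,0,0.042,-4,-1,245,60]
    - [0,0,0.042,-4,-1,245,60]
    - [0,0,0.042,-4,-1,245,0]
    - [0,0,0.042,-4,-1,245,0]
    - [0,0,0.042,-4,-1,245,0]
  grip_force: 50

```text
t: 3.75
eef_pos: [0.4631, 0.3189, 0.0062]
tool_rot: [-0.0, 0.722, 0.692, 0.001]
contact_force: [-2.4, 0.2, 4.7]
gripper_width: 0.125
grasp_force: 48.8
```

Call:
jog_arm:
  motion:
    - [0,0,0,0,0,0,0]
    - [0,0,0,0,0,0,0]
    - [0,0,0,0,0,0,0]
    - [0,0,0,0,0,0,0]

```text
t: 4.25
eef_pos: [0.4631, 0.3189, 0.0062]
tool_rot: [-0.0, 0.722, 0.692, 0.001]
contact_force: [-1.1, -0.7, 4.4]
gripper_width: 0.124
grasp_force: 48.8
```

Call:
jog_arm:
  motion:
    - [0,0,0,0,0,-20,0]
    - [0,0,0,0,0,-60,0]
    - [0,0,0,0,0,-110,0]
    - [0,0,0,0,0,-150,0]
    - [0,0,0,0,0,-150,0]

```text
t: 4.88
eef_pos: [0.4649, 0.3198, 0.1596]
tool_rot: [-0.0, 0.722, 0.692, 0.004]
contact_force: [0.2, 0.2, -1.9]
gripper_width: 0.126
grasp_force: 49.3
```

```bash
python3 - <<'E'
from h import *
p=wrist(); save(p,'w2.png'); goal(.536,-.007,.15,-6)
print(bot.get_obs()['contact_force'],bot.get_obs()['torque'])
for n,z in {'column_mid':.16,'box_mid':0}.items():
    for d in bot.tip_of(n,p)[:2]: print(n,np.round(d['xy'],1),round(d['score'],2),world(p,d['xy'],z).round(4))
E
```

```text
row [0.002, -0.003, 0.063] [-322.7, 86.1, 6.6] t 4.925 pos [0.4635 0.319  0.1574] w 0.124 q7 -0.57
[-0.52845239 -0.47225672 -2.33305566] [-0.01918039 -0.06392971  0.02092683]
column_mid [317.6 257.8] 0.97 [0.4652 0.3206 0.16  ]
```

View pics/w2.png

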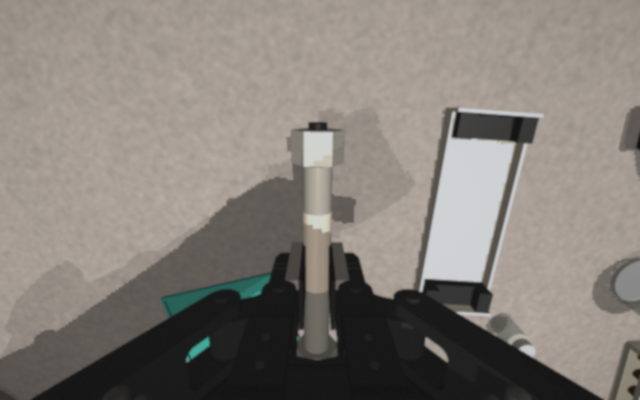

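The column is held level across the view (plug at (318,122)). The long box is now fully visible at (451,110)–(542,115)–(420,290). Next I'll look at the mid box.

Call:
jog_arm:
  motion:
    - [0,0,0.06,-50,10,-2,0]
    - [0,0,0.06,-110,25,-2,0]
    - [0,0,0.06,-170,40,-2,0]
    - [0,0,0.06,-230,55,-2,0]
    - [0,0,0.06,-290,70,-2,0]
    - [0,0,0.06,-350,80,-2,0]
    - [0,0,0.06,-400,86,-2,0]
    - [0,0,0.06,-415,88,-2,0]
    - [0,0,0.06,-415,88,-2,0]
    - [0,0,0.06,-415,88,-2,0]

```text
t: 6.28
eef_pos: [0.5331, -0.0977, 0.1565]
tool_rot: [-0.001, 0.741, 0.671, -0.0]
contact_force: [-0.6, 0.5, -2.2]
gripper_width: 0.122
grasp_force: 49.3
```

```bash
python3 - <<'E'
from h import *
p=wrist(); save(p,'w3.png'); goal(.536,-.007,.16,-6)
for n,z in {'column_mid':.16,'column_long':.01,'box_mid':0,'box_short':0}.items():
    for d in bot.tip_of(n,p)[:2]: print(n,np.round(d['xy'],1),round(d['score'],2),world(p,d['xy'],z).round(4))
E
```

```text
row [-0.001, -0.001, 0.006] [90.4, -6.2, -3.2] t 6.325 pos [ 0.5333 -0.0975  0.1568] w 0.122 q7 0.2
column_mid [318.  260.7] 0.92 [ 0.5336 -0.0969  0.16  ]
column_long [473.5  52. ] 0.75 [0.6729 0.0028 0.01  ]
box_mid [309.6  81.4] 0.6 [ 0.5355 -0.006   0.    ]
box_short [473.   51.6] 0.24 [0.6771 0.004  0.    ]
```

View pics/w3.png

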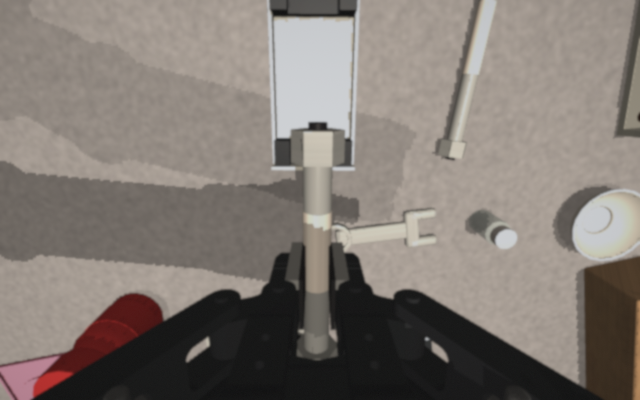

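The mid box's near end-wall top runs (271,169)–(354,170) and its sides go straight up the picture. The long column's near end is at (452,150).

```bash
python3 - <<'E'
from h import *
p=wrist()
a,b=world(p,(271,170),.026),world(p,(354.5,170),.026)
print('near edge',a.round(4),b.round(4),np.linalg.norm(a-b))
L=[world(p,x,.015) for x in [(270.5,20),(273,140)]]; Q=[world(p,x,.015) for x in [(356.5,20),(354.5,140)]]
dl=(L[0]-L[1]);dr=(Q[0]-Q[1]); an=[np.degrees(np.arctan2(d[1],d[0])) for d in (dl,dr)]
e=b-a; an.append(np.degrees(np.arctan2(e[1],e[0]))+90); print(an,np.linalg.norm(L[0]-Q[0]),np.linalg.norm(L[1]-Q[1]))
t=np.radians(np.mean(an)); c=(a+b)/2+.074*np.array([np.cos(t),np.sin(t),0]); print('centre',c.round(4),np.degrees(t))
P=bot.read_camera('top'); print([ (d['xy'],world(P,d['xy'],.0).round(4)) for d in bot.tip_of('box_mid',P)[:2]], [ (d['xy'],world(P,d['xy'],.0).round(4)) for d in bot.tip_of('box_long',P)[:2]])
# held column: end plugs
f,n=world(p,(317.5,122),.16),world(p,(317,356),.16); print('held',f.round(4),n.round(4),np.linalg.norm(f-n))
goal(c[0],c[1],.10,np.degrees(t)-90)
E
```

```text
near edge [ 0.4954 -0.0772  0.026 ] [ 0.5676 -0.0844  0.026 ] 0.07258224605229037
[np.float64(83.23638011003187), np.float64(85.28853019075405), np.float64(84.29925160676116)] 0.06831957635794494 0.0716993598201958
centre [ 0.5389 -0.0071  0.026 ] 84.27472063584902
[([328.5, 176.8], array([ 0.5371, -0.0081,  0.    ]))] [([217.5, 145.3], array([0.6242, 0.2872, 0.    ])), ([323.5, 124.4], array([0.6794, 0.0044, 0.    ]))]
held [ 0.5402 -0.0328  0.16  ] [ 0.5278 -0.1547  0.16  ] 0.12252532931266868
row [0.0, -0.0, -0.002] [92.5, -3.9, 57.4] t 6.725 pos [ 0.5334 -0.0995  0.1573] w 0.122 q7 0.2
```

Call:
jog_arm:
  motion:
    - [0,0,0,45,-2,0,0]
    - [0,0,0,85,-4,30,0]
    - [0,0,0,92,-4,70,0]
    - [0,0,0,92,-4,105,0]
    - [0,0,0,92,-4,125,0]
    - [0,0,0,92,-4,133,0]
    - [0,0,0,92,-4,135,0]
    - [0,0,0,92,-4,135,0]

```text
t: 7.72
eef_pos: [0.5394, -0.0079, 0.023]
tool_rot: [0.0, 0.742, 0.67, 0.001]
contact_force: [0.8, -0.2, -2.2]
gripper_width: 0.116
grasp_force: 49.3
```

Call:
jog_arm:
  motion:
    - [0,0,0,0,0,1.5,0]
    - [0,0,0,0,0,3,0]
    - [0,0,0,0,0,3,0]

```text
t: 8.1
eef_pos: [0.5392, -0.0078, 0.0202]
tool_rot: [0.0, 0.742, 0.67, 0.001]
contact_force: [-1.6, 0.4, 6.4]
gripper_width: 0.128
grasp_force: 50.2
```

Contact is felt, so I'll release and go up.

Call:
jog_arm:
  motion:
    - [0,0,0,0,0,0,30]
    - [0,0,0,0,0,0,30]
    - [0,0,0,0,0,0,30]
    - [0,0,0,0,0,-25,30]
    - [0,0,0,0,0,-85,40]
    - [0,0,0,0,0,-145,60]
    - [0,0,0,0,0,-200,60]
    - [0,0,0,0,0,-220,60]
    - [0,0,0,0,0,-220,60]

```text
t: 9.22
eef_pos: [0.5397, -0.0078, 0.2408]
tool_rot: [0.001, 0.742, 0.67, 0.002]
contact_force: [0.7, -0.3, -0.4]
gripper_width: 0.704
grasp_force: 0.0
```

```bash
python3 - <<'E'
from h import *
p=wrist(); save(p,'w4.png'); goal(.676,.002,.2,-10)
for n,z in {'column_mid':.024,'column_long':.01,'box_mid':0}.items():
    for d in bot.tip_of(n,p)[:2]: print(n,np.round(d['xy'],1),round(d['score'],2),world(p,d['xy'],z).round(4))
E
```

```text
row [0.001, -0.001, 0.073] [23.6, 135.5, 39.4] t 9.275 pos [ 0.5387 -0.0077  0.2393] w 0.702 q7 -0.04
column_mid [316. 167.] 0.56 [ 0.5398 -0.0043  0.024 ]
column_long [432.4 147.8] 0.93 [0.6763 0.0017 0.01  ]
column_long [314.4 164.7] 0.23 [ 0.5379 -0.0041  0.01  ]
box_mid [313.2 162.7] 0.86 [ 0.5365 -0.0034  0.    ]
```

View pics/w4.png

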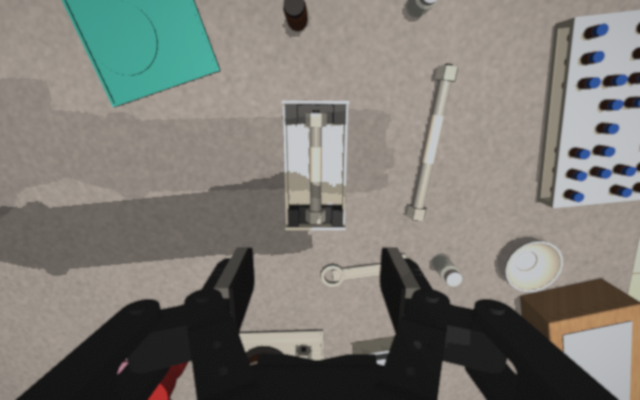

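The mid column lies in its box with nuts at (316,119) and (316,215), each in a foam rest. The long column runs from (448,66) to (416,219).

```bash
python3 - <<'E'
from h import *
p=wrist()
a,b=world(p,(448.5,65),.010),world(p,(415.5,219.5),.010); m=(a+b)/2;d=a-b
print('col',a.round(4),b.round(4),'len',np.linalg.norm(d),m.round(4))
psi=np.degrees(np.arctan2(d[1],d[0]))-90; print(psi)
goal(m[0],m[1],.005,psi)
E
```

```text
col [0.6885 0.089  0.01  ] [ 0.6513 -0.0843  0.01  ] len 0.1772329028522814 [0.6699 0.0023 0.01  ]
-12.12018412830021
row [-0.003, 0.001, 0.109] [23.9, 130.9, 232.5] t 9.475 pos [ 0.5379 -0.0079  0.2378] w 0.707 q7 -0.04
```

Call:
jog_arm:
  motion:
    - [0,0,0.108,12,60,0,60]
    - [0,0,0.108,24,120,30,60]
    - [0,0,0.108,24,133,80,60]
    - [0,0,0.108,24,133,140,60]
    - [0,0,0.108,24,133,190,60]
    - [0,0,0.108,24,133,220,60]
    - [0,0,0.108,24,133,230,60]
    - [0,0,0.108,24,133,233,60]
    - [0,0,0.108,24,133,233,60]

```text
t: 10.6
eef_pos: [0.6744, 0.0023, 0.0074]
tool_rot: [0.001, 0.777, 0.629, 0.001]
contact_force: [1.4, 0.4, 0.1]
gripper_width: 0.702
grasp_force: 0.0
```

Call:
jog_arm:
  motion:
    - [0,0,0,0,0,0,0]
    - [0,0,0,0,0,0,0]
    - [0,0,0,0,0,0,0]
    - [0,0,0,0,0,0,0]
    - [0,0,0,0,0,0,0]
    - [0,0,0,0,0,0,0]
    - [0,0,0,0,0,0,0]
  grip_force: 60

```text
t: 11.48
eef_pos: [0.6741, 0.0026, 0.0072]
tool_rot: [0.0, 0.777, 0.629, 0.001]
contact_force: [-1.3, -0.3, 5.7]
gripper_width: 0.122
grasp_force: 58.8
```

Call:
jog_arm:
  motion:
    - [0,0,0,0,0,-25,0]
    - [0,0,0,0,0,-85,0]
    - [0,0,0,0,0,-140,0]
    - [0,0,0,0,0,-160,0]
    - [0,0,0,0,0,-160,0]

```text
t: 12.1
eef_pos: [0.6738, 0.0026, 0.1667]
tool_rot: [0.0, 0.777, 0.629, 0.001]
contact_force: [1.7, 0.0, -2.9]
gripper_width: 0.12
grasp_force: 58.9
```

```bash
python3 - <<'E'
from h import *
print(bot.get_obs()['contact_force'],bot.get_obs()['torque'])
goal(.60,.12,.165,-5)
E
```

```text
[ 1.7059861   0.04080579 -2.88204648] [0.02967539 0.0046177  0.0334781 ]
row [0.001, -0.001, -0.123] [99.5, -96.6, 1.7] t 12.1 pos [0.6738 0.0026 0.1667] w 0.12 q7 -0.03
```

Call:
jog_arm:
  motion:
    - [0,0,-0.12,40,-40,0,0]
    - [0,0,-0.12,80,-80,0,0]
    - [0,0,-0.12,99,-97,0,0]
    - [0,0,-0.12,99,-97,0,0]
    - [0,0,-0.12,99,-97,0,0]

```text
t: 12.72
eef_pos: [0.5986, 0.1184, 0.1646]
tool_rot: [-0.0, 0.738, 0.674, -0.001]
contact_force: [0.6, -0.7, -2.5]
gripper_width: 0.121
grasp_force: 59.1
```

```bash
python3 - <<'E'
from h import *
p=wrist(); save(p,'w5.png')
for n,z in {'column_long':.165,'box_long':0}.items():
    for d in bot.tip_of(n,p)[:2]: print(n,np.round(d['xy'],1),round(d['score'],2),world(p,d['xy'],z).round(4))
E
```

```text
column_long [319.5 263.9] 0.65 [0.5996 0.1158 0.165 ]
```

View pics/w5.png

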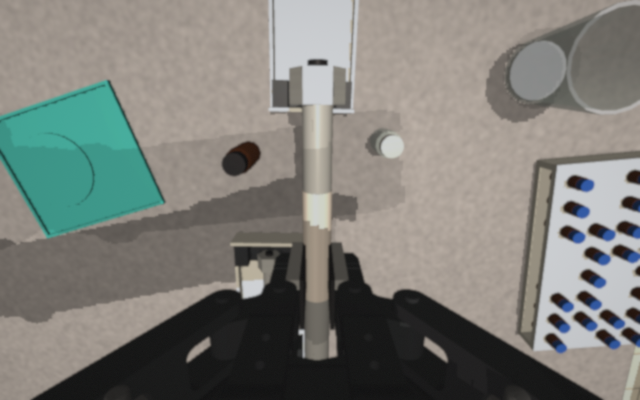

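The long box's near end-wall top runs (269,110)–(353,112). Its sides go up to (271,5) and (357,5). The column's plug is at (317,62).

```bash
python3 - <<'E'
from h import *
import cv2
C=[]
for k in range(3):
    p=wrist()
    a,b=world(p,(268.5,109.5),.026),world(p,(353,112),.026)
    l=world(p,(270.5,5),.015)-world(p,(269.5,85),.015); r=world(p,(357.5,5),.015)-world(p,(354,85),.015)
    e=b-a; an=[np.degrees(np.arctan2(d[1],d[0])) for d in (l,r)]+[np.degrees(np.arctan2(e[1],e[0]))+90]
    t=np.radians(np.mean(an)); c=(a+b)/2+.099*np.array([np.cos(t),np.sin(t),0]); C.append([*c[:2],np.degrees(t)])
    f=world(p,(317.5,60.5),.168); print(np.round(an,1),np.linalg.norm(e),C[-1],'plug',f,p['T'][:3,3]-p['T'][:3,:3]@p['tool_from_camera'][:3,:3].T@p['tool_from_camera'][:3,3])
c=np.mean(C,0); print(c); goal(c[0],c[1],.023,c[2]-90)
i=cv2.resize(p['pixels'][0:130,220:420,::-1],None,fx=4,fy=4,interpolation=cv2.INTER_CUBIC); cv2.imwrite('pics/c5.png',i)
E
```

```text
[81.5 84.  83.1] 0.07177466904158528 [np.float64(0.6125584955138236), np.float64(0.28308092318863026), np.float64(82.89107040599224)] plug [0.60790675 0.20790373 0.168     ] [0.5994938  0.11785348 0.1656361 ]
[81.5 84.  83.1] 0.07183618069409661 [np.float64(0.6126665277114822), np.float64(0.283289572064857), np.float64(82.89934527705084)] plug [0.60798704 0.20810905 0.168     ] [0.59958441 0.1180299  0.16586251]
[81.6 84.1 83.1] 0.07187927629857113 [np.float64(0.6126421782743057), np.float64(0.2835904985613758), np.float64(82.92041759151816)] plug [0.6079685  0.20839849 0.168     ] [0.59959683 0.11829671 0.1660172 ]
[ 0.6126224   0.28332033 82.90361109]
row [-0.0, 0.0, 0.032] [165.3, -2.0, 143.0] t 13.025 pos [0.5995 0.1186 0.1661] w 0.123 q7 -0.14
```

Call:
jog_arm:
  motion:
    - [0,0,0.03,60,-1,0,0]
    - [0,0,0.03,120,-2,0,0]
    - [0,0,0.03,165,-2,30,0]
    - [0,0,0.03,165,-2,80,0]
    - [0,0,0.03,165,-2,115,0]
    - [0,0,0.03,165,-2,135,0]
    - [0,0,0.03,165,-2,142,0]
    - [0,0,0.03,165,-2,144,0]
    - [0,0,0.03,165,-2,144,0]

```text
t: 14.15
eef_pos: [0.6131, 0.2843, 0.0236]
tool_rot: [0.0, 0.748, 0.663, 0.001]
contact_force: [-1.5, -0.1, -2.9]
gripper_width: 0.115
grasp_force: 59.1
```

Call:
jog_arm:
  motion:
    - [0,0,0,0,0,1.5,0]
    - [0,0,0,0,0,2.5,0]
    - [0,0,0,0,0,2.5,0]

```text
t: 14.52
eef_pos: [0.6127, 0.2843, 0.0212]
tool_rot: [-0.0, 0.748, 0.663, 0.001]
contact_force: [-2.3, -0.2, 4.6]
gripper_width: 0.121
grasp_force: 60.0
```

Call:
jog_arm:
  motion:
    - [0,0,0,0,0,0,30]
    - [0,0,0,0,0,0,30]
    - [0,0,0,0,0,0,30]
    - [0,0,0,0,0,-25,30]
    - [0,0,0,0,0,-85,40]
    - [0,0,0,0,0,-145,60]
    - [0,0,0,0,0,-200,85]
    - [0,0,0,0,0,-220,85]
    - [0,0,0,0,0,-220,85]

```text
t: 15.65
eef_pos: [0.6127, 0.2843, 0.2408]
tool_rot: [0.0, 0.748, 0.663, 0.001]
contact_force: [-0.1, -0.1, -1.0]
gripper_width: 0.994
grasp_force: 0.0
```

```bash
python3 - <<'E'
from h import *
p=wrist(); save(p,'w6.png'); 
for n,z in {'column_long':.024,'box_long':0}.items():
    for d in bot.tip_of(n,p)[:2]: print(n,np.round(d['xy'],1),round(d['score'],2),world(p,d['xy'],z).round(4))
goal(.45,-.40,.24,0)
P=bot.read_camera('scene'); save(P,'s6.png')
for n,z in {'bottle':.004,'spill_tray':0}.items():
    for d in bot.tip_of(n,P)[:3]: print(n,np.round(d['xy'],1),round(d['score'],2),world(P,d['xy'],z).round(4))
E
```

```text
column_long [317.3 169.2] 0.98 [0.6136 0.2852 0.024 ]
box_long [316.2 169.1] 0.76 [0.6118 0.2806 0.    ]
row [-0.003, 0.002, -0.12] [-698.1, -78.0, -0.9] t 15.8 pos [0.6109 0.2837 0.2372] w 0.994 q7 -0.42
bottle [220.2 259.1] 0.78 [ 0.4261 -0.298   0.004 ]
bottle [222.4 223.4] 0.57 [ 0.321  -0.2211  0.004 ]
spill_tray [227.6 266.8] 0.97 [ 0.4549 -0.2977  0.    ]
spill_tray [163.5 226.5] 0.82 [ 0.2268 -0.3354  0.    ]
spill_tray [338.9 173.8] 0.68 [0.3562 0.1666 0.    ]
```

View pics/w6.png

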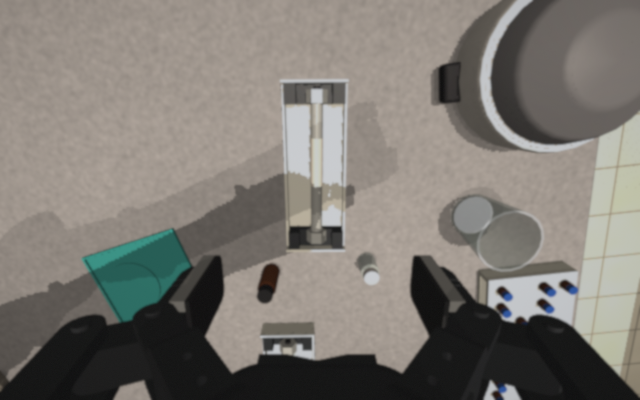

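The long column rests in its box with nuts at (316,95) and (316,236), both in the foam. Next is the bottle.

Call:
jog_arm:
  motion:
    - [0,0,-0.12,-60,-8,-20,85]
    - [0,0,-0.12,-120,-16,-20,85]
    - [0,0,-0.12,-180,-24,-20,85]
    - [0,0,-0.12,-240,-32,-20,85]
    - [0,0,-0.12,-300,-40,-20,85]
    - [0,0,-0.12,-360,-48,-20,85]
    - [0,0,-0.12,-420,-56,-20,85]
    - [0,0,-0.12,-480,-64,-20,85]
    - [0,0,-0.12,-540,-72,-20,85]
    - [0,0,-0.12,-600,-80,-20,85]

```text
t: 17.2
eef_pos: [0.46, -0.3036, 0.2593]
tool_rot: [-0.0, 0.707, 0.707, -0.0]
contact_force: [0.9, 0.0, -0.6]
gripper_width: 0.995
grasp_force: 0.0
```

```bash
python3 - <<'E'
from h import *
goal(.46,-.36,.26,0)
E
```

```text
row [-0.001, -0.0, 0.0] [-56.4, -0.1, -0.7] t 17.2 pos [ 0.46   -0.3036  0.2593] w 0.995 q7 0.7
```

Call:
jog_arm:
  motion:
    - [0,0,0,-50,0,0,85]
    - [0,0,0,-56,0,0,85]
    - [0,0,0,-56,0,0,85]
    - [0,0,0,-56,0,0,85]

```text
t: 17.7
eef_pos: [0.4615, -0.3563, 0.2593]
tool_rot: [-0.001, 0.706, 0.708, 0.0]
contact_force: [0.1, 0.1, 0.2]
gripper_width: 0.997
grasp_force: 0.0
```

```bash
python3 - <<'E'
from h import *
p=wrist(); save(p,'w7.png'); 
for n,z in {'column_short':.012,'box_short':0,'bottle':.004,'spill_tray':0}.items():
    for d in bot.tip_of(n,p)[:2]: print(n,np.round(d['xy'],1),round(d['score'],2),world(p,d['xy'],z).round(4))
g=cv2.inRange(cv2.cvtColor(p['pixels'],cv2.COLOR_RGB2HSV),(105,150,60),(130,255,255))
n,l,s,c=cv2.connectedComponentsWithStats(g)
for i in range(1,n):
    if s[i,4]>300: print(s[i],c[i],world(p,c[i],.109))
goal(.46,-.36,.26,0)
E
```

```text
column_short [340.8 119.2] 0.81 [ 0.4894 -0.3015  0.012 ]
box_short [433.4 130.2] 0.91 [ 0.6044 -0.3149  0.    ]
bottle [195.7  47.6] 0.91 [ 0.3235 -0.2234  0.004 ]
bottle [289.8 111.5] 0.77 [ 0.4287 -0.2931  0.004 ]
spill_tray [118.2 140.6] 0.69 [ 0.2146 -0.3287  0.    ]
spill_tray [310.5 115.4] 0.57 [ 0.4534 -0.2977  0.    ]
[ 257   89   57   60 2653] [285.21937429 118.56388994] [ 0.43306915 -0.29619542  0.109     ]
row [0.0, -0.0, 0.001] [-2.8, -1.3, -0.1] t 17.95 pos [ 0.4613 -0.3572  0.2599] w 0.994 q7 0.82
```

View pics/w7.png

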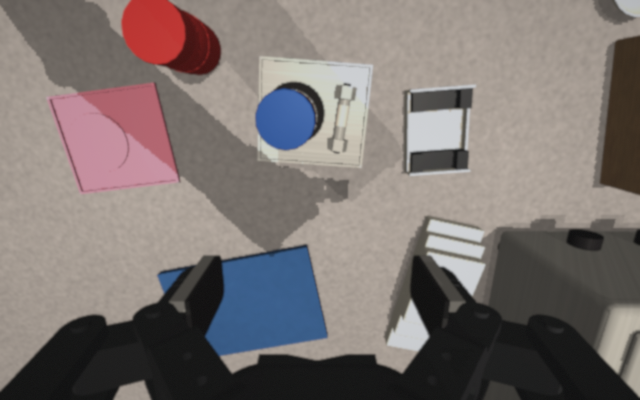

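The picture shows the blue cap centred at (285,119) and the steel tray corners at (259,57), (371,66), (361,167) and (257,163). The short column runs (348,84)–(338,154). The short box runs from (406,89)–(475,86) to (405,175)–(468,171). The red bottle (155,30) and the pink tray (114,138) are the decoys.

```bash
python3 - <<'E'
from h import *
A=[]
for k in range(3):
    p=wrist(); W=lambda x,z: world(p,x,z)[:2]
    A.append([W((285.3,118.6),.109)]+[W(x,.005) for x in [(259,57),(371.5,65.5),(362,167.5),(256.5,163)]]+[W(x,.012) for x in [(348,83),(337.5,155)]]+[W(x,.026) for x in [(406,89.5),(475,86),(469,171.5),(405,175)]])
A=np.mean(A,0); ang=lambda d:np.degrees(np.arctan2(d[1],d[0])); N=np.linalg.norm
print('cap',A[0])
t=A[1:5]; ty=(t[0]+t[1]-t[2]-t[3])/2; tx=(t[1]+t[2]-t[0]-t[3])/2; c=t.mean(0)
print('tray',c,N(tx),N(ty),ang(tx),ang(ty)-90,'pad',c-.022*tx/N(tx))
d=A[5]-A[6]; print('short',(A[5]+A[6])/2,N(d),ang(d))
b=A[7:]; l=(b[0]+b[1]-b[2]-b[3])/2; w=(b[1]+b[2]-b[0]-b[3])/2; print('box',b.mean(0),N(l),N(w),ang(l),ang(w)+90)
goal(A[0][0],A[0][1],.08,0)
E
```

```text
cap [ 0.43301071 -0.29751584]
tray [ 0.4556191  -0.29917315] 0.13079567672162395 0.12087695483889016 -3.1353616483128848 -3.5981055572641054 pad [ 0.43365203 -0.29796986]
short [ 0.49158512 -0.30400659] 0.08345368781494715 82.87927535751638
box [ 0.60161335 -0.31652054] 0.09701869687141843 0.07626193793948673 94.01893967028454 93.07706617983649
row [0.0, -0.0, 0.001] [60.3, -28.0, 179.9] t 18.1 pos [ 0.461  -0.3578  0.2599] w 0.995 q7 0.82
```

Call:
jog_arm:
  motion:
    - [0,0,0,40,-20,0,85]
    - [0,0,0,60,-28,20,85]
    - [0,0,0,60,-28,70,85]
    - [0,0,0,60,-28,120,85]
    - [0,0,0,60,-28,155,85]
    - [0,0,0,60,-28,172,85]
    - [0,0,0,60,-28,180,85]
    - [0,0,0,60,-28,180,85]
    - [0,0,0,60,-28,180,85]
  grip_force: 30

```text
t: 19.23
eef_pos: [0.4337, -0.2986, 0.0809]
tool_rot: [0.001, 0.707, 0.707, 0.0]
contact_force: [1.2, -0.8, 0.7]
gripper_width: 0.997
grasp_force: 0.0
```

Call:
jog_arm:
  motion:
    - [0,0,0,0,0,0,65]
    - [0,0,0,0,0,0,58]
    - [0,0,0,0,0,0,45]
    - [0,0,0,0,0,0,45]
    - [0,0,0,0,0,0,45]
    - [0,0,0,0,0,0,45]
  grip_force: 35

```text
t: 19.98
eef_pos: [0.4331, -0.2983, 0.0804]
tool_rot: [0.0, 0.707, 0.707, 0.0]
contact_force: [-0.3, 0.2, 5.0]
gripper_width: 0.62
grasp_force: 36.0
```

Call:
jog_arm:
  motion:
    - [0,0,0,0,0,-15,45]
    - [0,0,0,0,0,-40,45]
    - [0,0,0,0,0,-60,45]
    - [0,0,0,0,0,-60,45]

```text
t: 20.48
eef_pos: [0.4338, -0.2986, 0.1414]
tool_rot: [0.002, 0.707, 0.707, 0.001]
contact_force: [0.3, 0.5, -1.7]
gripper_width: 0.621
grasp_force: 37.6
```

Call:
jog_arm:
  motion:
    - [0,0,0,20,0,0,45]
    - [0,0,0,55,-1,0,45]
    - [0,0,0,95,-2,0,45]
    - [0,0,0,130,-3,0,45]
    - [0,0,0,158,-3,0,45]
    - [0,0,0,168,-3,0,45]
    - [0,0,0,168,-3,15,45]
    - [0,0,0,168,-3,40,45]
    - [0,0,0,168,-3,55,45]
    - [0,0,0,168,-3,61,45]

```text
t: 21.72
eef_pos: [0.429, -0.1311, 0.0776]
tool_rot: [-0.001, 0.708, 0.707, -0.001]
contact_force: [0.3, 0.1, -1.4]
gripper_width: 0.623
grasp_force: 37.5
```

Call:
jog_arm:
  motion:
    - [0,0,0,0,0,0.5,45]
    - [0,0,0,0,0,1,45]

```text
t: 21.98
eef_pos: [0.4303, -0.1304, 0.0782]
tool_rot: [0.0, 0.707, 0.707, 0.0]
contact_force: [0.5, 0.6, -1.7]
gripper_width: 0.618
grasp_force: 37.5
```

Call:
jog_arm:
  motion:
    - [0,0,0,0,0,1,45]
    - [0,0,0,0,0,2,45]
    - [0,0,0,0,0,2,45]

```text
t: 22.35
eef_pos: [0.4303, -0.1301, 0.0764]
tool_rot: [0.0, 0.707, 0.707, 0.0]
contact_force: [-1.0, 0.8, 6.0]
gripper_width: 0.622
grasp_force: 38.4
```

Call:
jog_arm:
  motion:
    - [0,0,0,0,0,0,85]
    - [0,0,0,0,0,0,85]
    - [0,0,0,0,0,0,85]
    - [0,0,0,0,0,0,85]
    - [0,0,0,0,0,-20,85]
    - [0,0,0,0,0,-70,85]
    - [0,0,0,0,0,-120,85]
    - [0,0,0,0,0,-150,85]
    - [0,0,0,0,0,-150,85]

```text
t: 23.48
eef_pos: [0.4314, -0.1302, 0.2277]
tool_rot: [0.001, 0.707, 0.707, 0.002]
contact_force: [-0.6, -0.0, -1.2]
gripper_width: 0.993
grasp_force: 0.0
```

```bash
python3 - <<'E'
from h import *
goal(.4916,-.34,.2,-7)
E
```

```text
row [0.005, -0.001, 0.122] [-209.9, 60.0, 27.7] t 23.475 pos [ 0.4314 -0.1302  0.2277] w 0.993 q7 0.28
```

Call:
jog_arm:
  motion:
    - [0,0,0.122,-60,17,0,60]
    - [0,0,0.122,-120,35,10,40]
    - [0,0,0.122,-180,52,20,36]
    - [0,0,0.122,-210,60,28,36]
    - [0,0,0.122,-210,60,28,36]
    - [0,0,0.122,-210,60,28,36]
    - [0,0,0.122,-210,60,28,36]

```text
t: 24.35
eef_pos: [0.49, -0.3386, 0.1975]
tool_rot: [-0.001, 0.748, 0.663, 0.0]
contact_force: [-1.1, -0.1, 0.4]
gripper_width: 0.42
grasp_force: 0.0
```

```bash
python3 - <<'E'
from h import *
p=wrist(); save(p,'w8.png')
for n,z in {'column_short':.012,'box_short':0,'bottle':0}.items():
    for d in bot.tip_of(n,p)[:2]: print(n,np.round(d['xy'],1),round(d['score'],2),world(p,d['xy'],z).round(4))
E
```

```text
column_short [311.9 140.8] 0.67 [ 0.4892 -0.3017  0.012 ]
box_short [419.9 136. ] 0.62 [ 0.6016 -0.3116  0.    ]
bottle [137.8  82.5] 0.66 [ 0.3233 -0.225   0.    ]
```

View pics/w8.png

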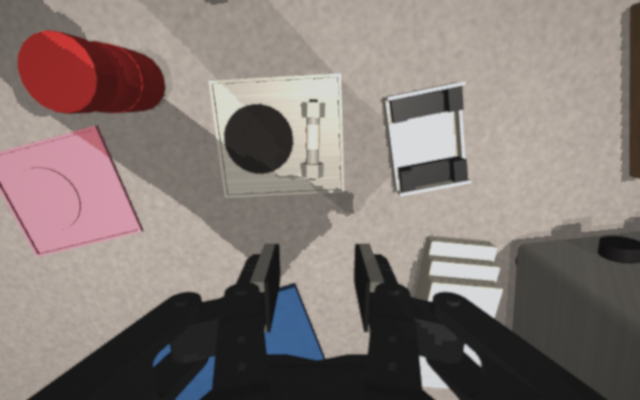

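The pad is clear at (259,139), and the short column runs (314,98)–(311.5,179). The short box corners are (386,99), (464,83), (470,182) and (399,194).

```bash
python3 - <<'E'
from h import *
A=[]
for k in range(3):
    p=wrist(); W=lambda x,z: world(p,x,z)[:2]
    A.append([W((258.7,138.7),.004),W((314.3,98),.012),W((311.5,179.5),.012)]+[W(x,.026) for x in [(386,98.5),(464.5,83),(470.5,182),(399,194)]])
A=np.mean(A,0); ang=lambda d:np.degrees(np.arctan2(d[1],d[0])); N=np.linalg.norm
print('pad',A[0])
d=A[1]-A[2]; m=(A[1]+A[2])/2; print('short',m,N(d),ang(d))
b=A[3:]; l=(b[0]+b[1]-b[2]-b[3])/2; w=(b[1]+b[2]-b[0]-b[3])/2; print('box',b.mean(0),N(l),N(w),ang(l),ang(w)+90)
goal(m[0],m[1],.0085,ang(d)-90)
E
```

```text
pad [ 0.43477501 -0.29487668]
short [ 0.49057229 -0.30230135] 0.0818198897006928 80.91175195490001
box [ 0.60389332 -0.31567202] 0.09546036905411724 0.07267583392902587 94.50042206807538 93.50866470567145
row [0.0, -0.0, 0.037] [37.2, -4.1, 189.5] t 24.7 pos [ 0.49   -0.3397  0.198 ] w 0.417 q7 0.75
```

Call:
jog_arm:
  motion:
    - [0,0,0.03,37,-4,30,36]
    - [0,0,0.03,37,-4,80,36]
    - [0,0,0.03,37,-4,130,36]
    - [0,0,0.03,37,-4,165,36]
    - [0,0,0.03,37,-4,182,36]
    - [0,0,0.03,37,-4,189,36]
    - [0,0,0.03,37,-4,189,36]
    - [0,0,0.03,37,-4,189,36]

```text
t: 25.7
eef_pos: [0.4912, -0.3034, 0.01]
tool_rot: [0.001, 0.759, 0.651, 0.0]
contact_force: [-0.6, -0.3, -0.3]
gripper_width: 0.419
grasp_force: 0.0
```

Call:
jog_arm:
  motion:
    - [0,0,0,0,0,0,0]
    - [0,0,0,0,0,0,0]
    - [0,0,0,0,0,0,0]
    - [0,0,0,0,0,0,0]
    - [0,0,0,0,0,0,0]
    - [0,0,0,0,0,0,0]
  grip_force: 50

```text
t: 26.45
eef_pos: [0.4909, -0.3031, 0.0097]
tool_rot: [0.0, 0.759, 0.651, 0.0]
contact_force: [-1.3, 0.3, 4.8]
gripper_width: 0.124
grasp_force: 48.8
```

Call:
jog_arm:
  motion:
    - [0,0,0,0,0,-20,0]
    - [0,0,0,0,0,-60,0]
    - [0,0,0,0,0,-100,0]
    - [0,0,0,0,0,-100,0]

```text
t: 26.95
eef_pos: [0.4922, -0.3043, 0.1126]
tool_rot: [0.003, 0.759, 0.651, 0.001]
contact_force: [0.2, -0.1, -1.9]
gripper_width: 0.122
grasp_force: 49.2
```

```bash
python3 - <<'E'
from h import *
p=wrist(); print([(d['xy'],world(p,d['xy'],.112)) for d in bot.tip_of('column_short',p)[:1]])
goal(.603,-.316,.024,4)
E
```

```text
[([316.7, 258.6], array([ 0.49198197, -0.30439839,  0.112     ]))]
row [0.001, -0.0, -0.222] [3.6, 113.2, 85.4] t 27.05 pos [ 0.4905 -0.3025  0.1093] w 0.12 q7 0.76
```

Call:
jog_arm:
  motion:
    - [0,0,-0.12,2,50,0,0]
    - [0,0,-0.22,4,100,0,0]
    - [0,0,-0.22,4,113,0,0]
    - [0,0,-0.22,4,113,0,0]
    - [0,0,-0.22,4,113,40,0]
    - [0,0,-0.22,4,113,70,0]
    - [0,0,-0.22,4,113,82,0]
    - [0,0,-0.22,4,113,85,0]
    - [0,0,-0.22,4,113,85,0]

```text
t: 28.18
eef_pos: [0.6029, -0.3166, 0.0248]
tool_rot: [0.001, 0.683, 0.731, 0.0]
contact_force: [0.1, 0.4, -1.5]
gripper_width: 0.118
grasp_force: 49.3
```

Call:
jog_arm:
  motion:
    - [0,0,0,0,0,1.5,0]
    - [0,0,0,0,0,3,0]
    - [0,0,0,0,0,3.5,0]
    - [0,0,0,0,0,3.5,0]

```text
t: 28.68
eef_pos: [0.6032, -0.3163, 0.0217]
tool_rot: [0.0, 0.683, 0.731, 0.0]
contact_force: [-1.7, 2.0, 6.9]
gripper_width: 0.124
grasp_force: 50.3
```

Call:
jog_arm:
  motion:
    - [0,0,0,0,0,0,30]
    - [0,0,0,0,0,0,30]
    - [0,0,0,0,0,0,30]
    - [0,0,0,0,0,-25,30]
    - [0,0,0,0,0,-85,40]
    - [0,0,0,0,0,-145,60]
    - [0,0,0,0,0,-200,85]
    - [0,0,0,0,0,-210,85]
    - [0,0,0,0,0,-210,85]

```text
t: 29.8
eef_pos: [0.6029, -0.316, 0.2305]
tool_rot: [0.0, 0.683, 0.731, 0.0]
contact_force: [0.2, -0.8, -0.8]
gripper_width: 0.993
grasp_force: 0.0
```

```bash
python3 - <<'E'
from h import *
p=wrist(); save(p,'w9.png'); P=bot.read_camera('top')
cv2.imwrite('pics/both9.png',np.vstack([p['pixels'][:290,150:470],])[:,:,::-1].repeat(2,0).repeat(2,1))
c=[]
print([(d['xy'],world(p,d['xy'],.004).round(4)) for d in bot.tip_of('bottle',p)[:3]])
g=cv2.inRange(cv2.cvtColor(P['pixels'],cv2.COLOR_RGB2HSV),(105,150,60),(130,255,255))
n,l,s,c=cv2.connectedComponentsWithStats(g)
for i in range(1,n):
    if s[i,4]>80: print(s[i],c[i],world(P,c[i],.105))
goal(.45,-.14,.235,0)
E
```

```text
[([64.4, 67.3], array([ 0.3264, -0.2253,  0.004 ]))]
[ 41 140  23  22 399] [ 52.21553885 150.40350877] [0.5893048  0.67156109 0.105     ]
[ 507  197   77   92 4724] [544.29551228 242.57176122] [ 0.35714254 -0.51912764  0.105     ]
[ 35 226  24  23 431] [ 46.40603248 237.08584687] [0.37645369 0.67111625 0.105     ]
row [-0.003, -0.002, 0.068] [185.2, -139.7, -6.1] t 29.95 pos [ 0.6019 -0.3152  0.2281] w 0.999 q7 0.79
```

View pics/both9.png

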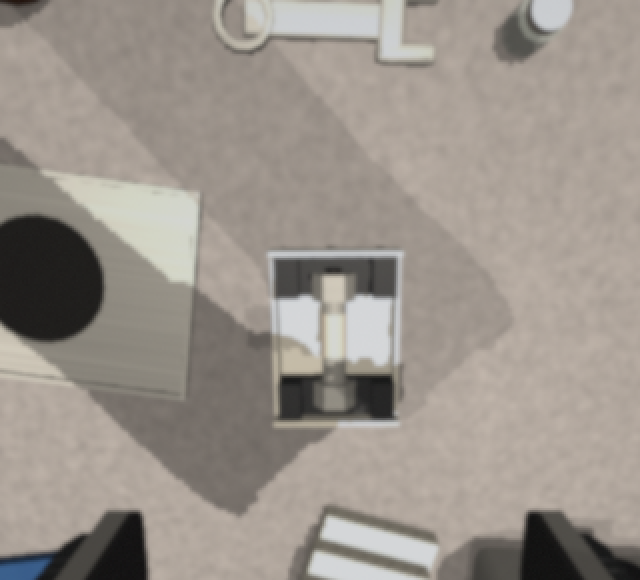

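The short column is seated with nuts at crop (333,285) and (333,395), both in the rests, and the pad is clear. Now I'll fetch the bottle.

Call:
jog_arm:
  motion:
    - [0,0,0.07,50,-50,-8,85]
    - [0,0,0.07,95,-95,-8,85]
    - [0,0,0.07,135,-135,-8,85]
    - [0,0,0.07,146,-152,-8,85]
    - [0,0,0.07,146,-152,-8,85]
    - [0,0,0.07,146,-152,-8,85]
    - [0,0,0.07,146,-152,-8,85]

```text
t: 30.82
eef_pos: [0.4419, -0.1815, 0.2382]
tool_rot: [0.0, 0.708, 0.706, -0.001]
contact_force: [-0.1, -0.2, -0.3]
gripper_width: 0.996
grasp_force: 0.0
```

```bash
python3 - <<'E'
from h import *
g0=[]
for k in range(3):
    p=wrist(); g=cv2.inRange(cv2.cvtColor(p['pixels'],cv2.COLOR_RGB2HSV),(105,150,60),(130,255,255))
    n,l,s,c=cv2.connectedComponentsWithStats(g)
    for i in range(1,n):
        if s[i,4]>1500: print(s[i],c[i],world(p,c[i],.105))
print([(d['xy'],world(p,d['xy'],0).round(4)) for d in bot.tip_of('bottle',p)[:3]])
goal(.430,-.130,.076,0)
E
```

```text
[ 273   98   59   61 2863] [302.16416346 127.97415299] [ 0.42952446 -0.12849406  0.105     ]
[ 273   98   60   61 2869] [302.40989892 128.02405019] [ 0.4295983  -0.12853955  0.105     ]
[ 273   98   60   61 2874] [302.62386917 128.04036186] [ 0.42962334 -0.1284811   0.105     ]
[([303.0, 118.6], array([ 0.4256, -0.1261,  0.    ])), ([222.1, 198.6], array([ 0.3239, -0.2222,  0.    ])), ([439.6, 263.6], array([ 0.6034, -0.3126,  0.    ]))]
row [-0.0, 0.001, -0.003] [51.3, -11.4, 162.1] t 31.025 pos [ 0.4414 -0.1812  0.2382] w 0.999 q7 0.44
```

Call:
jog_arm:
  motion:
    - [0,0,0,40,-10,0,85]
    - [0,0,0,52,-12,20,85]
    - [0,0,0,52,-12,70,85]
    - [0,0,0,52,-12,115,85]
    - [0,0,0,52,-12,145,85]
    - [0,0,0,52,-12,157,85]
    - [0,0,0,52,-12,161,85]
    - [0,0,0,52,-12,161,85]
    - [0,0,0,52,-12,161,85]
  grip_force: 35

```text
t: 32.15
eef_pos: [0.4301, -0.1287, 0.0782]
tool_rot: [0.001, 0.708, 0.706, 0.001]
contact_force: [-0.4, 0.4, 0.1]
gripper_width: 0.993
grasp_force: 0.0
```

Call:
jog_arm:
  motion:
    - [0,0,0,0,0,0,65]
    - [0,0,0,0,0,0,58]
    - [0,0,0,0,0,0,45]
    - [0,0,0,0,0,0,45]
    - [0,0,0,0,0,0,45]
    - [0,0,0,0,0,0,45]

```text
t: 32.9
eef_pos: [0.4296, -0.1287, 0.0778]
tool_rot: [0.0, 0.708, 0.706, 0.0]
contact_force: [-0.4, 1.3, 6.2]
gripper_width: 0.62
grasp_force: 35.5
```

Call:
jog_arm:
  motion:
    - [0,0,0,0,0,-15,45]
    - [0,0,0,0,0,-40,45]
    - [0,0,0,0,0,-65,45]
    - [0,0,0,0,0,-65,45]
    - [0,0,0,0,0,-65,45]

```text
t: 33.52
eef_pos: [0.4289, -0.1283, 0.1421]
tool_rot: [-0.0, 0.708, 0.707, 0.0]
contact_force: [-0.1, -0.2, -2.3]
gripper_width: 0.621
grasp_force: 37.9
```

```bash
python3 - <<'E'
from h import *
goal(.434,-.2975,.145,0)
E
```

```text
row [-0.0, -0.0, -0.002] [-169.2, 5.4, -3.0] t 33.525 pos [ 0.4289 -0.1283  0.1421] w 0.621 q7 0.48
```

Call:
jog_arm:
  motion:
    - [0,0,0,-20,1,0,45]
    - [0,0,0,-55,2,0,45]
    - [0,0,0,-95,3,0,45]
    - [0,0,0,-130,4,0,45]
    - [0,0,0,-158,5,0,45]
    - [0,0,0,-169,5,0,45]
    - [0,0,0,-169,5,0,45]
    - [0,0,0,-169,5,25,45]
    - [0,0,0,-169,5,50,45]
    - [0,0,0,-169,5,56,45]

```text
t: 34.78
eef_pos: [0.4332, -0.2954, 0.0848]
tool_rot: [-0.002, 0.707, 0.707, -0.0]
contact_force: [-0.1, 1.0, -0.9]
gripper_width: 0.626
grasp_force: 37.7
```

Call:
jog_arm:
  motion:
    - [0,0,0,0,0,1,45]
    - [0,0,0,0,0,2,45]
    - [0,0,0,0,0,2,45]

```text
t: 35.15
eef_pos: [0.4344, -0.2978, 0.0849]
tool_rot: [0.0, 0.708, 0.706, 0.0]
contact_force: [-0.7, 0.1, -1.7]
gripper_width: 0.622
grasp_force: 37.7
```

Call:
jog_arm:
  motion:
    - [0,0,0,0,0,1,45]
    - [0,0,0,0,0,2,45]
    - [0,0,0,0,0,3,45]
    - [0,0,0,0,0,3,45]

```text
t: 35.65
eef_pos: [0.4341, -0.2979, 0.0818]
tool_rot: [0.0, 0.708, 0.706, 0.0]
contact_force: [-1.2, 1.0, 5.7]
gripper_width: 0.624
grasp_force: 38.5
```

Call:
jog_arm:
  motion:
    - [0,0,0,0,0,0,85]
    - [0,0,0,0,0,0,85]
    - [0,0,0,0,0,0,85]
    - [0,0,0,0,0,0,85]
    - [0,0,0,0,0,-20,85]
    - [0,0,0,0,0,-70,85]
    - [0,0,0,0,0,-130,85]
    - [0,0,0,-40,20,-175,85]
    - [0,0,0,-62,27,-175,85]
    - [0,0,0,-62,27,-175,85]

```text
t: 36.9
eef_pos: [0.4607, -0.3612, 0.2566]
tool_rot: [0.001, 0.708, 0.706, -0.0]
contact_force: [-1.1, -0.2, -0.2]
gripper_width: 0.998
grasp_force: 0.0
```

Call:
jog_arm:
  motion:
    - [0,0,0,0,0,0,85]
    - [0,0,0,0,0,0,85]

```text
t: 37.15
eef_pos: [0.4604, -0.3585, 0.2556]
tool_rot: [-0.001, 0.708, 0.707, 0.0]
contact_force: [0.5, 0.0, -1.1]
gripper_width: 0.993
grasp_force: 0.0
```

```bash
python3 - <<'E'
from h import *
for k in range(3):
    p=wrist(); g=cv2.inRange(cv2.cvtColor(p['pixels'],cv2.COLOR_RGB2HSV),(105,150,60),(130,255,255))
    n,l,s,c=cv2.connectedComponentsWithStats(g)
    for i in range(1,n):
        if 1500<s[i,4]<4000: print(s[i],c[i],world(p,c[i],.109))
save(p,'w10.png')
S=bot.read_camera('scene'); a=S['pixels'][140:340,160:480,::-1]
b=p['pixels'][30:230,200:520,::-1]
cv2.imwrite('pics/fin.png',cv2.resize(np.vstack([a,b]),None,fx=1.5,fy=1.5))
E
```

```text
[ 259   87   58   62 2715] [287.55027624 117.80405157] [ 0.43455444 -0.29750833  0.109     ]
[ 259   87   58   61 2718] [287.40544518 117.57615894] [ 0.4345656 -0.2975096  0.109    ]
[ 259   87   58   61 2715] [287.22725599 117.30976059] [ 0.43455231 -0.29748538  0.109     ]
```

View pics/fin.png

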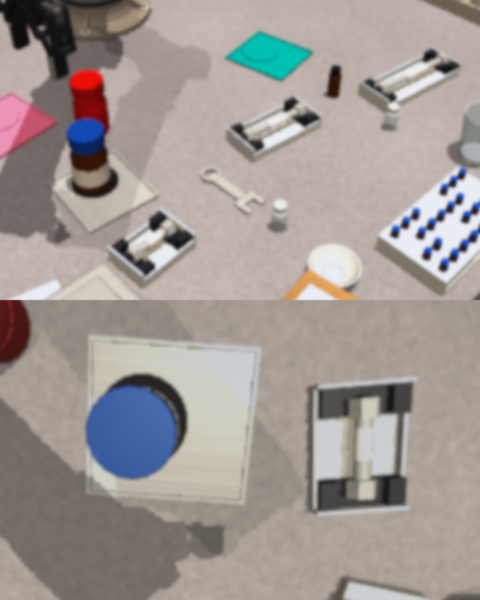

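The bottle stands upright at (0.4345, -0.2975) on the pad (scene crop (90,165)), within 3 mm of both pad measurements. All three columns lie in their boxes.

```bash
python3 -c "
from station import bot
print(bot.hand_in())"
```

```text
the job is handed in; nothing more can be done
None
```

The job is handed in: all three columns lie in their matching boxes with a nut in each foam rest, and the bottle stands upright on the tray's pad, within about 3 mm of its centre, after about 37 s of robot time.

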